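Lock the microtome's handwheel

TASK

Lock the microtome's handwheel so that the blade can be changed: throw the lock lever over from its open notch, bring the crank grip slowly up, over the top if need be, until you feel the lock bolt drop into the wheel, and click the lever fully home in the notch with the closed padlock. Do not force the wheel once the bolt has caught it, keep off the knife holder, and leave the jar and the slide box where they stand.

Things in the scene. Friction and masses are not known exactly. Their poses are not given: they have to be found in the camera images.
- microtome: Rotary microtome fixed to the bench: white housing 240 mm high on a grey base. Origin at bench level below the lever's pivot line; -x is the operator's front with knife and lever, +y his left (the housing spreads there), z up. Turned up to 0.3 rad about z. All points in mm below are in this frame: lever pivot (-47, 0), wheel centre (50, -30, 140).
- lock_lever (a joint): Angle of the lock lever, which swings level, knob 95 mm from the pivot. 0 = open notch, 0.90 = home in the closed-padlock notch (hard stop 0.91); grows as the knob goes left (+y). A spring urges it to lock with 2 to 3.5 N at the knob. About 6 N at the knob, sideways, frees it from the open notch; it then runs by itself to 0.57, where its bolt rests on the wheel's index ring.
- handwheel (a joint): Angle of the upright handwheel, 190 mm across, on the machine's right, axis along y. 0 = crank grip straight up; grows as the grip leans to the front (-x); range -1.4 to 1.6, starts 0.75 to 1.0. Turns with 2 to 6 N along the grip's path and stays where left. Lever thrown, turn it under 1 rad/s till it stops dead: the unseen ring slot meets the bolt anywhere from -0.63 to 0.58.
- knob (a point): Centre of the top of the lever's upright black knob, 24 mm across, from 78 to 118 mm above the bench, on a flat steel arm (16 mm wide, top at 80 mm). Lever open: (-132, -41, 118); lever home: (-132, 41, 118). The space in front, to the right (-y) and above is free.
- open_notch (a point): Point on the quadrant plate (its top 60 mm above the bench) under the knob when the lever is in the open notch, by the open-padlock picture: (-132, -41, 60).
- lock_notch (a point): Point on the quadrant plate under the knob when the lever is home, by the closed-padlock picture at the quadrant's left end: (-132, 41, 60). As the bolt drops into the ring the lever runs on from 0.57 to 0.71, to this notch's ridge (crest at 0.80); about 7 N at the knob clicks it home. With the bolt still on the ring's face it cannot pass 0.60.
- grip (a point): Middle of the crank grip, on its axis, at y = -67, 72 mm from the wheel's axis.
- crank_grip: Crank grip: black cylinder 26 mm across, 70 mm long, along y, free to spin, standing out to the right of the wheel's face from y = -32 to -102. Its origin is on its axis at y = 0. Caught by the bolt, the wheel has 0.03 rad of play either way; it may shift 0.07 rad as the lever clicks home.
- knife_holder: Metal knife holder with bare blade and small clamp handle, in front of the housing, left of the lever: x -131 to -42, y 105 to 265, up to 130 mm high. Its origin and axes are those of the microtome.
- reagent_jar: Brown glass jar with a black lid, 56 mm across, 75 mm high, standing loose right of the lever. Origin under its centre.
- slide_box: Blue plastic slide box, 100 x 83 x 38 mm, lying loose to the right. Origin under its centre.

How it is judged:
At the end, for the whole second after the job is handed in: The lock lever rests home in the closed-padlock notch (joint above 0.86 rad), its bolt in the wheel, the wheel at rest with the crank grip near the top (between -0.75 and 0.7 rad); jar and slide box within 30 mm of where they stood (value of joint lock_lever above 0.86 rad and velocity of joint each of lock_lever, handwheel below 0.1 rad/s and value of joint handwheel between -0.75 and 0.7 rad and velocity of joint handwheel above -0.1 rad/s and distance of each of reagent_jar, slide_box from where it was at the start of the episode below 0.03 m); the robot touches nothing.
It fails at once if the wheel is forced: over 30 N on the crank grip (contact force between anything else and crank_grip above 30 N).
It fails at once if the knife holder is touched (contact force between anything else and knife_holder above 1 N).
It fails at once if the jar or the slide box is pushed over 30 mm away (distance of any of reagent_jar, slide_box from where it was at the start of the episode above 0.03 m).
It also fails if it takes over 53 s, if anything falls off the work surface, if the arm or the gripper's body presses on something with over 40 N, if the wrist force passes 120 N, or if a joint passes its speed limit or range.

ROBOT

A 7-joint arm with a two-finger parallel gripper is mounted at the origin on the work surface. World frame = base frame: x ahead of the robot, y to its left, z up, the work surface at z = 0. Lengths are in m, angles in rad, forces in N, time in s.
With the tool pointing down it reaches from about 0.4 to 0.85 m from the base axis. Payload 4.5 kg.
Tool frame: the origin (TCP) lies at the very end of the fingers, on their centre line; the grasp point (between the pads) lies 19 mm behind it (r.grip_depth is the z of the grasp point in the tool frame, in m); z points along the fingers, y is the line along which they close (so a half turn about z gives the same grasp; the last joint's range is limited). The gripper opens to 88 mm and grips with 3 to 60 N. Pads are 18 mm wide; open, the fingers measure 123 mm over their backs; the gripper's body (75 mm by 187 mm) begins 45 mm behind the grasp point.
Start: joints at [1.261, 0.689, -0.195, 1.565, 0.157, 0.902, -0.215], TCP at [0.211, -0.588, 0.239] pointing down, gripper open.
Joint ranges: [-3.01, 3.01], [-0.46, 2.08], [-1.47, 1.51], [0.13, 2.56], [-1, 4.14], [0.04, 2.09], [-2.66, 2.66]. Speed limits (rad/s): [2.57, 2.57, 3.14, 3.14, 3.14, 3.14, 3.14].

INTERFACE

Orientations are given as a unit quaternion [x, y, z, w].
In Python, from plant import r, imaging, ticket gives the robot as it stands (r), with the cameras (imaging) and the job (ticket).
- The arm moves only by the shell command python3 steer.py [FORCE], which reads ROWS from standard input. ROWS is one flat JSON list of numbers that holds 1 to 10 rows one after another, with no inner brackets; each row has 7 numbers: the opening from 0.0 (shut) to 1.0 (fully open), then dx, dy, dz in m, then a rotation vector rx, ry, rz in rad; each row is the pose to reach, as a shift and turn from the pose commanded when the command began, along the tool's axes at that moment; what a row does not reach only later rows make up. A row lasts 1/10 s, in which the tool goes at most 0.05 m and 0.15 rad, less where a joint would pass 70% of its speed; a pose out of reach is approached as far as the arm can. The fingers move at their own pace and stop on an object; FORCE is the grip in N (left out, the last holds). Time passes only in rows, so rows that do not move let the fingers close. It prints the time, the measured TCP pose, the force, the opening and the grip force at its end. Input that does not fit is refused with a message, and nothing moves.
- r.get_state(): the state, without advancing time (a new reading comes with each control period).
- imaging.snapshot(name): name is "scene" or "top" or "wrist"; returns the picture (420x560x3 uint8, red, green, blue); there is no depth.
- imaging.camera_params(name): a dict with "fx", "fy", "cx", "cy" (pixels), "rvec" (rotation vector, rad) and "tvec" (3), from world to camera coordinates, as OpenCV has them. Camera axes: x right, y down, z forward; pixel columns grow to the right and rows downward; lengths in m; the calibration is good to about 2 mm. The wrist camera is an equidistant fisheye: a pixel r from the principal point sees the ray r / f radians off the axis. A picture is of the moment at which its call begins: read the wrist's pose just before it. camera_params takes no time and is no camera call; for the wrist camera it gives the pose at the moment of the call.
- ticket.finish_job(): hands the job in; it is judged then, once.
The state is a dict: "clock": time; "q": joint angles; "qd": joint speeds; "joint_torque": joint torques, N m; "tool_pos": TCP position; "eef_rot": TCP orientation; "contact_force": force on the tool from outside, world axes, zero at the start; "moment": the same for the moment, N m; "opening": opening from 0.0 (shut) to 1.0 (fully open); "finger_force": force on a finger pad.
Only numpy, scipy, OpenCV 4.12 (cv2) and the standard library are available. Lean on these libraries where they do the work, as an engineer would, in place of code of your own. Each camera call takes 0.05 s, during which the arm holds its last target. There are 200 camera calls.

## Working session

There is one attempt and no reset: what is moved stays moved. The work goes in short steps, Python scripts to look and compute and a shell command to move; the robot and the scene stay as the last step left them, time stands still between calls to the robot, and variables do not carry over. Pictures are saved under pics/ and viewed, at most 10 in all, crops included, and the job is handed in when it is done.

```bash
ls; mkdir -p pics; python3 - <<'E'
from plant import r, imaging, ticket
import cv2
for n in("scene","top"):
    cv2.imwrite(f"pics/{n}0.png",imaging.snapshot(n)[:,:,::-1])
    print(n,imaging.camera_params(n))
s=r.get_state();print(s["clock"],s["tool_pos"],s["eef_rot"],s["contact_force"],s["opening"])
E
```

```text
pics
plant.py
steer.py
scene {'fx': 513.8969306148967, 'fy': 513.8969306148967, 'cx': 276.265381716545, 'cy': 216.63255199415246, 'rvec': array([ 1.93630712,  1.00650579, -0.5379012 ]), 'tvec': array([-0.18103353, -0.19006706,  1.70038724])}
top {'fx': 402.71913722193534, 'fy': 402.71913722193534, 'cx': 284.5007419578771, 'cy': 208.6281665039576, 'rvec': array([ 2.15364864, -2.21098519,  0.03560142]), 'tvec': array([-0.15192384,  0.56130147,  0.82572795])}
0.1 [ 0.21043572 -0.58790655  0.23797978] [ 9.85255649e-01  1.71086549e-01 -2.02593287e-04 -8.11354191e-04] [-0.11618179  0.10956378 -0.03570918] 0.998157890995104
```

View pics/scene0.png

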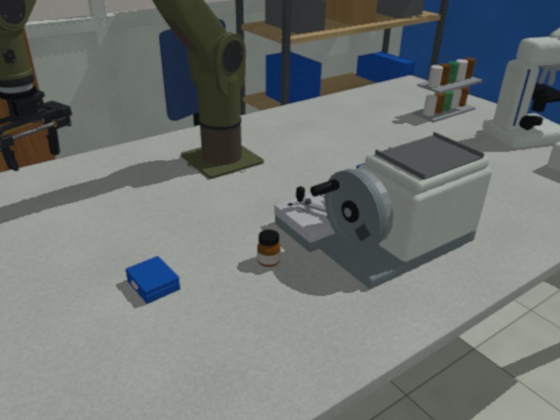

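View pics/top0.png

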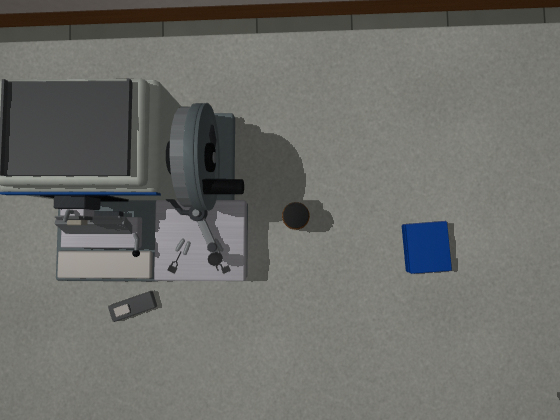

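Scene: microtome front facing the robot; in the top view the knob is at about (215,259), pivot (198,213), grip (205..243,187), jar (296,215) and box (427,247). I'll zoom in for precise pixels.

```bash
cat > h.py <<'E'
import numpy as np,cv2
from plant import r, imaging, ticket
def ray(n,u,v):
    p=imaging.camera_params(n);R=cv2.Rodrigues(p["rvec"])[0]
    d=R.T@np.array([(u-p["cx"])/p["fx"],(v-p["cy"])/p["fy"],1.]);return -R.T@p["tvec"],d
def at(n,u,v,z):
    c,d=ray(n,u,v);return c+d*(z-c[2])/d[2]
def two(a,b):
    (c1,d1),(c2,d2)=ray("scene",*a),ray("top",*b)
    s=np.linalg.lstsq(np.c_[d1,-d2],c2-c1,rcond=None)[0]
    p,q=c1+s[0]*d1,c2+s[1]*d2
    return (p+q)/2,np.linalg.norm(p-q)
def proj(n,P):
    p=imaging.camera_params(n);K=np.array([[p["fx"],0,p["cx"]],[0,p["fy"],p["cy"]],[0,0,1]])
    return cv2.projectPoints(np.array(P,float).reshape(-1,1,3),p["rvec"],p["tvec"],K,None)[0][:,0]
E
python3 - <<'E'
from h import *
a=cv2.imread("pics/top0.png")[165:290,140:260];b=cv2.imread("pics/scene0.png")[160:260,265:405]
a=cv2.resize(a,None,fx=4.8,fy=4.8,interpolation=2)
b=cv2.resize(b,None,fx=5,fy=5,interpolation=2)
cv2.imwrite("pics/a.png",a);cv2.imwrite("pics/b.png",b)
E
```

```text
(no output)
```

View pics/a.png

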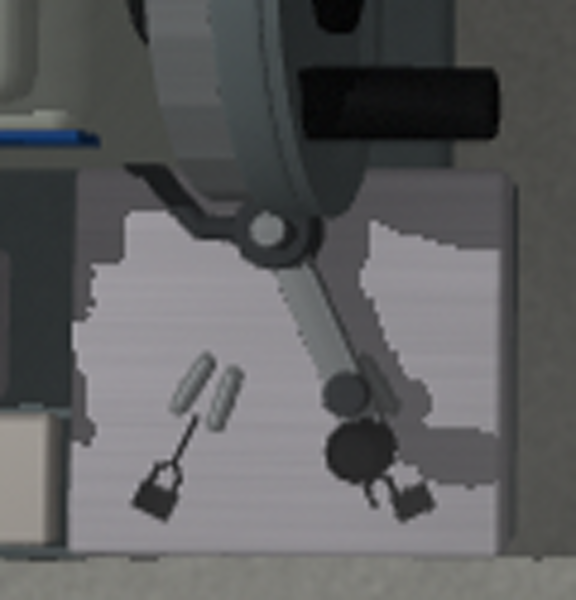

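View pics/b.png

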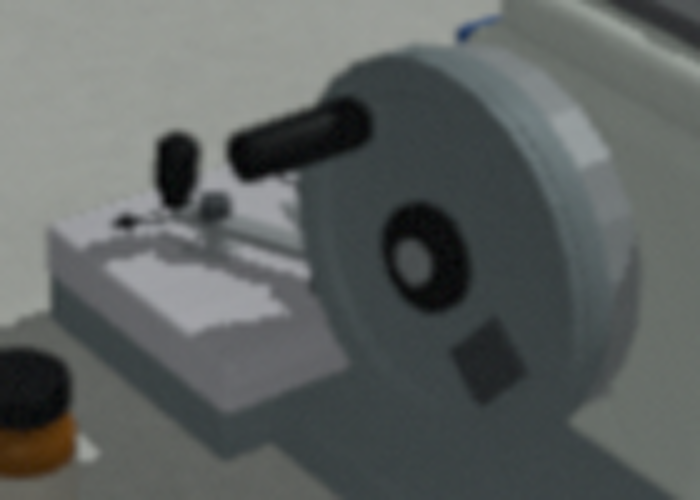

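```bash
python3 - <<'E'
from h import *
np.set_printoptions(precision=4,suppress=True)
k=at("top",215,258.3,.118);print("knob",k,two((300.4,188.6),(215,258.3)))
for z in(.08,.09):
    p=at("top",195.6,212.5,z);d=p-k;print("piv",z,p,np.hypot(*d[:2]),np.arctan2(d[1],d[0])-np.arctan2(41,85))
e=at("top",244.2,280.2,.06)-at("top",154.2,280,.06);print("yaw plate front",np.arctan2(-e[0]*-1,-e[1]*-1),e)
e=at("top",244.2,202,.06)-at("top",244.2,280,.06);print(e,np.arctan2(e[1],e[0]))
o=two((313,191),(243.75,186.5));i=two((335,183.6),(203,186.7));print("grip",o,i)
for yaw in(-.02,0,.02,.04,.06):
    c,s=np.cos(yaw),np.sin(yaw);R=np.array([[c,-s],[s,c]])
    O=k[:2]-R@[-.132,-.041]
    w=np.r_[O+R@[.05,-.067],.14]
    print(yaw,O,"w",w, "hub px",proj("scene",np.r_[O+R@[.05,-.030],.14]),[ (t,proj("top",np.r_[O+R@[.05-.072*np.sin(t),-.102],.14+.072*np.cos(t)])) for t in(.75,1.)])
m=imaging.snapshot("top").astype(int)
print("jar",at("top",296,215,.075),"box",at("top",427,247,.038))
E
```

```text
knob [ 0.4642 -0.0401  0.118 ] (array([ 0.465 , -0.0381,  0.1149]), np.float64(0.0032660743983380994))
piv 0.08 [0.5506 0.0035 0.08  ] 0.09672909995571144 0.01854139595338239
piv 0.09 [0.5501 0.0011 0.09  ] 0.09518572587087007 -0.0019024555028815948
yaw plate front -3.116580250653703 [-0.0044 -0.1772  0.    ]
[ 0.1528 -0.0031  0.    ] -0.02013966088974356
grip (array([ 0.5876, -0.1016,  0.185 ]), np.float64(0.00423685210918905)) (array([ 0.5882, -0.0347,  0.184 ]), np.float64(0.000540035317013463))
-0.02 [ 0.597  -0.0018] w [ 0.6457 -0.0698  0.14  ] hub px [[350.9581 210.6063]] [(0.75, array([[243.2914, 180.2183]])), (1.0, array([[244.3186, 188.0503]]))]
0 [0.5962 0.0009] w [ 0.6462 -0.0661  0.14  ] hub px [[352.0908 210.1001]] [(0.75, array([[241.6766, 179.5125]])), (1.0, array([[242.8713, 187.3543]]))]
0.02 [0.5954 0.0035] w [ 0.6467 -0.0625  0.14  ] hub px [[353.1964 209.5824]] [(0.75, array([[240.0483, 178.8395]])), (1.0, array([[241.4107, 186.6876]]))]
0.04 [0.5945 0.0061] w [ 0.6471 -0.0588  0.14  ] hub px [[354.2746 209.0535]] [(0.75, array([[238.4071, 178.1993]])), (1.0, array([[239.9373, 186.0505]]))]
0.06 [0.5935 0.0087] w [ 0.6475 -0.0552  0.14  ] hub px [[355.3249 208.5137]] [(0.75, array([[236.7538, 177.5924]])), (1.0, array([[238.4516, 185.4433]]))]
jar [ 0.5408 -0.1898  0.075 ] box [ 0.4714 -0.4497  0.038 ]
```

```bash
cat >> h.py <<'E'
from scipy.spatial.transform import Rotation as Ro
M=lambda x,y:np.array([.597,-.0015])+np.array([[1,.022],[-.022,1]])@[x,y]   # microtome -> world
def rel(x,y,z,yaw):   # world TCP target, tool x heading yaw, pointing down
    s=r.get_state();R=Ro.from_quat(s["eef_rot"]);T=Ro.from_euler("z",yaw)*Ro.from_euler("x",np.pi)
    print("clk",round(s["clock"],2),"rel",np.round(R.inv().apply(np.array([x,y,z])-s["tool_pos"]),4),np.round((R.inv()*T).as_rotvec(),4))
E
python3 - <<'E'
from h import *
print(M(-.132,-.041)); rel(.464,-.085,.238,-.022); rel(.464,-.085,.092,-.022)
E
echo '[0, 0.408, -0.388, 0, 0, 0, 0.366, 0, 0.408, -0.388, 0, 0, 0, 0.366, 0, 0.408, -0.388, 0, 0, 0, 0.366, 0, 0.408, -0.388, 0, 0, 0, 0.366, 0, 0.408, -0.388, 0, 0, 0, 0.366, 0, 0.408, -0.388, 0, 0, 0, 0.366, 0, 0.408, -0.388, 0, 0, 0, 0.366, 0, 0.408, -0.388, 0, 0, 0, 0.366, 0, 0.408, -0.388, 0, 0, 0, 0.366, 0, 0.408, -0.388, 0, 0, 0, 0.366]' | python3 steer.py 10
python3 -c "
from h import *
rel(.464,-.085,.238,-.022); rel(.464,-.085,.092,-.022)"
```

```text
clock: 1.15
tool_pos: [0.4363, -0.14, 0.2387]
eef_rot: [1.0, -0.011, 0.0, 0.0]
contact_force: [0.6, -0.1, -0.1]
opening: 0.118
finger_force: 0.0
clk 1.15 rel [ 0.0265 -0.0556  0.0007] [ 0.0002 -0.0002 -0.0003]
clk 1.15 rel [ 0.0265 -0.0557  0.1467] [ 0.0002 -0.0002 -0.0003]
```

```bash
echo '[0, 0.026, -0.040, 0, 0, 0, 0, 0, 0.026, -0.055, 0.05, 0, 0, 0, 0, 0.026, -0.055, 0.1, 0, 0, 0, 0, 0.026, -0.055, 0.125, 0, 0, 0, 0, 0.026, -0.055, 0.147, 0, 0, 0, 0, 0.026, -0.055, 0.147, 0, 0, 0, 0, 0.026, -0.055, 0.147, 0, 0, 0]' | python3 steer.py
python3 -c "
from h import *
cv2.imwrite('pics/t1.png',cv2.resize(imaging.snapshot('top')[165:290,140:260,::-1],None,fx=4.8,fy=4.8))"
```

```text
clock: 1.85
tool_pos: [0.4629, -0.0875, 0.0919]
eef_rot: [1.0, -0.011, -0.0, 0.0]
contact_force: [-0.1, -0.2, 0.1]
opening: 0.003
finger_force: 0.0
```

View pics/t1.png

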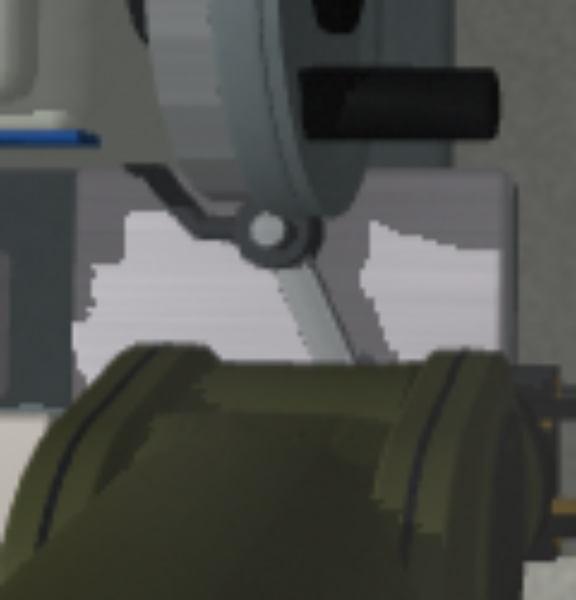

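The arm hides the knob from the top camera, but the steel lever arm is still visible. The lever is unmoved and the fingers are about 18 mm to its right. I'll push +y.

```bash
echo '[0, 0, -0.010, 0, 0, 0, 0, 0, 0, -0.014, 0, 0, 0, 0, 0, 0, -0.016, 0, 0, 0, 0, 0, 0, -0.018, 0, 0, 0, 0]' | python3 steer.py
echo '[0, 0, -0.002, 0, 0, 0, 0, 0, 0, -0.004, 0, 0, 0, 0, 0, 0, -0.006, 0, 0, 0, 0, 0, 0, -0.006, 0, 0, 0, 0]' | python3 steer.py
```

```text
clock: 2.3
tool_pos: [0.4635, -0.0691, 0.0922]
eef_rot: [1.0, -0.011, 0.0, 0.0]
contact_force: [0.4, 1.1, -0.4]
opening: 0.002
finger_force: 0.0
clock: 2.7
tool_pos: [0.4633, -0.0638, 0.0917]
eef_rot: [1.0, -0.011, -0.0, 0.0]
contact_force: [-0.1, -0.9, 0.3]
opening: 0.003
finger_force: 0.3
```

```bash
for i in 1; do echo '[0, 0, -0.003, 0, 0, 0, 0, 0, 0, -0.005, 0, 0, 0, 0, 0, 0, -0.005, 0, 0, 0, 0]' | python3 steer.py; done
python3 -c "
from h import *
a=cv2.imread('pics/top0.png').astype(int)[:,:,::-1]; b=imaging.snapshot('top').astype(int)
print(abs(a-b)[212:238,190:225].max(),abs(a-b).sum(2)[212:238,190:225].astype(bool).sum())"
```

```text
clock: 3.0
tool_pos: [0.4619, -0.0597, 0.0916]
eef_rot: [1.0, -0.012, -0.001, 0.001]
contact_force: [-2.9, -2.4, -0.4]
opening: 0.006
finger_force: 1.0
96 909
```

```bash
echo '[0, 0, -0.002, 0, 0, 0, 0, 0, 0, -0.004, 0, 0, 0, 0, 0, 0, -0.004, 0, 0, 0, 0]' | python3 steer.py
echo '[0, 0, -0.002, 0, 0, 0, 0, 0, 0, -0.004, 0, 0, 0, 0, 0, 0, -0.004, 0, 0, 0, 0]' | python3 steer.py
```

```text
clock: 3.35
tool_pos: [0.4644, -0.0533, 0.0917]
eef_rot: [1.0, -0.01, 0.001, -0.001]
contact_force: [-0.7, 0.2, -0.0]
opening: 0.004
finger_force: 0.0
clock: 3.65
tool_pos: [0.4639, -0.05, 0.0917]
eef_rot: [1.0, -0.011, 0.0, -0.0]
contact_force: [-0.6, 0.2, -0.9]
opening: 0.007
finger_force: 0.0
```

```bash
echo '[1, 0, 0.01, -0.04, 0, 0, 0, 1, 0, 0.02, -0.09, 0, 0, 0, 1, 0, 0.05, -0.14, 0, 0, 0, 1, 0, 0.05, -0.17, 0, 0, 0]' | python3 steer.py
python3 -c "
from h import *
print(r.get_state()['q'])
g=M(-.0077,-.080);print(g)
for s in(1,-1): rel(*g,.26,-.022+s*np.pi/2)"
```

```text
clock: 4.05
tool_pos: [0.4623, -0.1034, 0.2641]
eef_rot: [1.0, -0.013, 0.001, 0.001]
contact_force: [0.3, -0.9, -0.7]
opening: 0.344
finger_force: 0.0
[ 0.13863685  0.45502137 -0.02545852  1.98148459  0.02000047  0.70370186
 -1.49635068]
[ 0.58754   -0.0813306]
clk 4.05 rel [ 0.1246 -0.0254  0.0042] [ 2.6000e-03  4.0000e-04 -1.5749e+00]
clk 4.05 rel [ 0.1246 -0.0254  0.0042] [ 4.0000e-04 -2.6000e-03  1.5667e+00]
```

```bash
echo '[1, 0, 0, 0, 0, 0, -0.15, 1, 0.02, 0, 0, 0, 0, -0.3, 1, 0.04, 0, 0, 0, 0, -0.45, 1, 0.06, -0.01, 0, 0, 0, -0.6, 1, 0.08, -0.015, 0, 0, 0, -0.75, 1, 0.1, -0.02, 0, 0, 0, -0.9, 1, 0.125, -0.025, 0, 0, 0, -1.05, 1, 0.125, -0.025, 0, 0, 0, -1.2, 1, 0.125, -0.025, 0, 0, 0, -1.35, 1, 0.125, -0.025, 0, 0, 0, -1.5]' | python3 steer.py
python3 -c "
from h import *
g=M(-.0077,-.080)
rel(*g,.26,-.022+np.pi/2);rel(*g,.165,-.022+np.pi/2);print(r.get_state()['q'][6])
cv2.imwrite('pics/s2.png',cv2.resize(imaging.snapshot('scene')[130:260,240:420,::-1],None,fx=4,fy=4))"
```

```text
clock: 5.05
tool_pos: [0.5879, -0.0783, 0.2614]
eef_rot: [0.737, 0.676, -0.0, -0.0]
contact_force: [0.1, 0.2, -0.9]
opening: 0.999
finger_force: 0.0
clk 5.05 rel [-0.003  -0.0001  0.0014] [-0.0007  0.0002 -0.0648]
clk 5.05 rel [-0.003  -0.      0.0964] [-0.0007  0.0002 -0.0648]
-0.3450064656707024
```

View pics/s2.png

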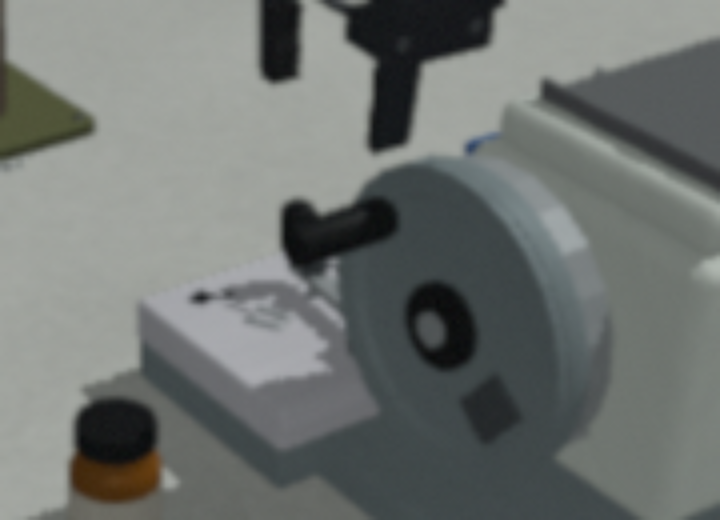

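The knob now sits behind the grip at (295,225) in the crop, so the lever has been thrown. The open fingers are above the grip, one on each side. I'll descend and close lightly.

```bash
echo '[1, -0.003, 0, 0.03, 0, 0, -0.065, 1, -0.003, 0, 0.07, 0, 0, -0.065, 1, -0.003, 0, 0.096, 0, 0, -0.065, 1, -0.003, 0, 0.096, 0, 0, -0.065, 0, -0.003, 0, 0.096, 0, 0, -0.065, 0, -0.003, 0, 0.096, 0, 0, -0.065, 0, -0.003, 0, 0.096, 0, 0, -0.065, 0, -0.003, 0, 0.096, 0, 0, -0.065, 0, -0.003, 0, 0.096, 0, 0, -0.065, 0, -0.003, 0, 0.096, 0, 0, -0.065]' | python3 steer.py 7
```

```text
clock: 6.1
tool_pos: [0.588, -0.0813, 0.1661]
eef_rot: [0.717, 0.697, 0.0, 0.0]
contact_force: [0.0, 0.3, 0.4]
opening: 0.476
finger_force: 0.0
```

```bash
echo '[0, 0, 0, 0, 0, 0, 0, 0, 0, 0, 0, 0, 0, 0, 0, 0, 0, 0, 0, 0, 0, 0, 0, 0, 0, 0, 0, 0, 0, 0, 0, 0, 0, 0, 0]' | python3 steer.py
python3 -c "
from h import *
s=r.get_state();R=Ro.from_quat(s['eef_rot']).as_matrix();print(R.round(3))
c=.6455
x,z=s['tool_pos'][0],s['tool_pos'][2]+.019;t0=np.arctan2(c-x,z-.14);print(t0,np.hypot(c-x,z-.14))
for t in np.arange(.9,-.66,-.1): print(round(t,1),np.round([-.072*np.sin(t)-(-.072*np.sin(t0)),.072*np.cos(t)-.072*np.cos(t0)],4))"
```

```text
clock: 6.6
tool_pos: [0.5883, -0.0813, 0.1657]
eef_rot: [0.717, 0.697, 0.0, 0.0]
contact_force: [2.3, -0.8, -2.2]
opening: 0.29
finger_force: 7.0
[[ 0.028  1.     0.001]
 [ 1.    -0.028  0.   ]
 [ 0.     0.001 -1.   ]]
0.9068406026944191 0.07260732927571888
0.9 [0.0003 0.0004]
0.8 [0.0051 0.0058]
0.7 [0.0103 0.0107]
0.6 [0.0161 0.0151]
0.5 [0.0222 0.0188]
0.4 [0.0287 0.0219]
0.3 [0.0354 0.0244]
0.2 [0.0424 0.0262]
0.1 [0.0495 0.0273]
0.0 [0.0567 0.0276]
-0.1 [0.0639 0.0273]
-0.2 [0.071  0.0262]
-0.3 [0.078  0.0244]
-0.4 [0.0847 0.0219]
-0.5 [0.0912 0.0188]
-0.6 [0.0974 0.0151]
```

```bash
echo '[0, 0.000, 0.0025, -0.003, 0, 0, 0, 0, 0, 0.005, -0.0058, 0, 0, 0, 0, 0, 0.0076, -0.0083, 0, 0, 0, 0, 0, 0.0103, -0.0107, 0, 0, 0, 0, 0, 0.0125, -0.0126, 0, 0, 0, 0, 0, 0.0149, -0.0143, 0, 0, 0, 0, 0, 0.0149, -0.0143, 0, 0, 0]' | python3 steer.py
```

```text
clock: 7.3
tool_pos: [0.6033, -0.0817, 0.1804]
eef_rot: [0.717, 0.697, 0.0, 0.0]
contact_force: [2.3, -1.0, -4.8]
opening: 0.288
finger_force: 7.1
```

```bash
echo '[0, 0, 0.002, -0.0015, 0, 0, 0, 0, 0, 0.004, -0.0028, 0, 0, 0, 0, 0, 0.006, -0.0040, 0, 0, 0]' | python3 steer.py
python3 -c "
from h import *
cv2.imwrite('pics/s3.png',cv2.resize(imaging.snapshot('scene')[130:260,240:420,::-1],None,fx=4,fy=4))"
```

```text
clock: 7.6
tool_pos: [0.6084, -0.0819, 0.1839]
eef_rot: [0.717, 0.697, -0.0, -0.0]
contact_force: [0.8, -0.1, -6.3]
opening: 0.29
finger_force: 7.2
```

View pics/s3.png

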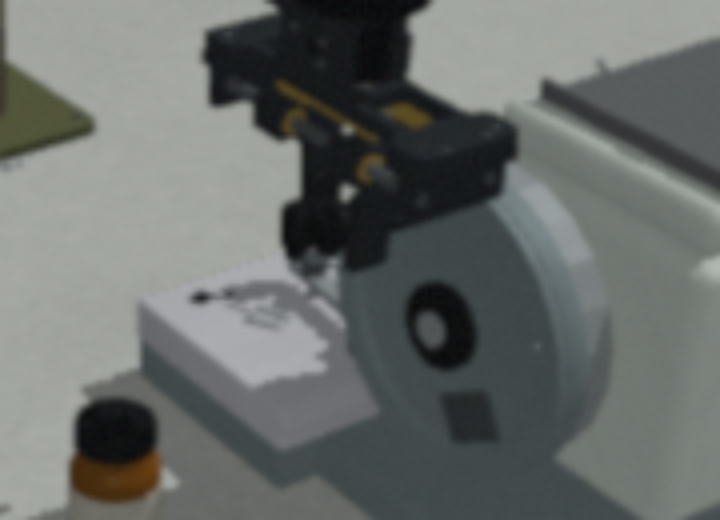

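The dark mark on the wheel face has rotated, so the wheel is following the gripper. I'll continue in small steps.

```bash
echo '[0, 0, 0.0022, -0.0012, 0, 0, 0, 0, 0, 0.0043, -0.0023, 0, 0, 0, 0, 0, 0.0064, -0.0033, 0, 0, 0]' | python3 steer.py
```

```text
clock: 7.95
tool_pos: [0.6148, -0.0821, 0.1873]
eef_rot: [0.717, 0.697, -0.0, -0.0]
contact_force: [-0.2, 0.0, -6.8]
opening: 0.286
finger_force: 7.2
```

```bash
echo '[0, 0, 0.0022, -0.0009, 0, 0, 0, 0, 0, 0.0044, -0.0018, 0, 0, 0, 0, 0, 0.0066, -0.0026, 0, 0, 0]' | python3 steer.py
```

```text
clock: 8.25
tool_pos: [0.6215, -0.0822, 0.19]
eef_rot: [0.717, 0.697, -0.0, -0.0]
contact_force: [-1.6, -0.4, -4.5]
opening: 0.289
finger_force: 7.1
```

```bash
echo '[0, 0, 0.0023, -0.0007, 0, 0, 0, 0, 0, 0.0046, -0.0014, 0, 0, 0, 0, 0, 0.0069, -0.0020, 0, 0, 0]' | python3 steer.py
```

```text
clock: 8.55
tool_pos: [0.6286, -0.0825, 0.1921]
eef_rot: [0.717, 0.697, -0.0, -0.0]
contact_force: [-1.2, 0.4, -3.6]
opening: 0.288
finger_force: 7.1
```

```bash
echo '[0, 0, 0.0024, -0.0005, 0, 0, 0, 0, 0, 0.0048, -0.0009, 0, 0, 0, 0, 0, 0.0071, -0.0012, 0, 0, 0]' | python3 steer.py
```

```text
clock: 8.85
tool_pos: [0.6361, -0.0827, 0.1934]
eef_rot: [0.717, 0.697, 0.0, 0.0]
contact_force: [-2.0, -0.6, -1.7]
opening: 0.291
finger_force: 7.0
```

Now at ~0.12.

```bash
echo '[0, 0, 0.0024, -0.0002, 0, 0, 0, 0, 0, 0.0048, -0.0003, 0, 0, 0, 0, 0, 0.0072, -0.0004, 0, 0, 0]' | python3 steer.py
```

```text
clock: 9.15
tool_pos: [0.6433, -0.0829, 0.1939]
eef_rot: [0.717, 0.697, 0.0, 0.0]
contact_force: [-1.6, -0.4, 1.4]
opening: 0.288
finger_force: 6.9
```

```bash
echo '[0, 0, 0.0024, 0, 0, 0, 0, 0, 0, 0.0048, 0.0001, 0, 0, 0, 0, 0, 0.0072, 0.0003, 0, 0, 0]' | python3 steer.py
```

```text
clock: 9.45
tool_pos: [0.6507, -0.0831, 0.1937]
eef_rot: [0.717, 0.697, 0.0, 0.0]
contact_force: [-3.0, -0.5, 3.2]
opening: 0.286
finger_force: 6.9
```

```bash
echo '[0, 0, 0.0024, 0.0003, 0, 0, 0, 0, 0, 0.0048, 0.0006, 0, 0, 0, 0, 0, 0.0071, 0.0010, 0, 0, 0]' | python3 steer.py
```

```text
clock: 9.75
tool_pos: [0.6581, -0.0833, 0.1927]
eef_rot: [0.717, 0.697, 0.001, 0.001]
contact_force: [-2.4, -1.4, 4.7]
opening: 0.292
finger_force: 6.8
```

```bash
echo '[0, 0, 0.0024, 0.0005, 0, 0, 0, 0, 0, 0.0047, 0.001, 0, 0, 0, 0, 0, 0.0070, 0.0016, 0, 0, 0]' | python3 steer.py
```

```text
clock: 10.05
tool_pos: [0.6654, -0.0835, 0.1911]
eef_rot: [0.717, 0.697, 0.001, 0.001]
contact_force: [-0.4, -1.5, 3.5]
opening: 0.29
finger_force: 6.8
```

```bash
echo '[0, 0, 0.0023, 0.0008, 0, 0, 0, 0, 0, 0.0046, 0.0016, 0, 0, 0, 0, 0, 0.0068, 0.0024, 0, 0, 0]' | python3 steer.py
```

```text
clock: 10.35
tool_pos: [0.6722, -0.0836, 0.1887]
eef_rot: [0.717, 0.697, 0.001, 0.001]
contact_force: [0.4, -0.7, 5.2]
opening: 0.287
finger_force: 6.8
```

```bash
echo '[0, 0, 0.0022, 0.001, 0, 0, 0, 0, 0, 0.0044, 0.002, 0, 0, 0, 0, 0, 0.0066, 0.0030, 0, 0, 0]' | python3 steer.py
```

```text
clock: 10.65
tool_pos: [0.6729, -0.0837, 0.1831]
eef_rot: [0.717, 0.697, -0.004, -0.004]
contact_force: [-11.5, -0.0, 0.4]
opening: 0.276
finger_force: 6.9
```

It stopped dead, with 11.5 N against x: the bolt has caught at about -0.39. I'll ease off and release.

```bash
echo '[0, 0, -0.003, -0.0015, 0, 0, 0, 0, 0, -0.006, -0.003, 0, 0, 0, 0.6, 0, -0.006, -0.003, 0, 0, 0, 0.6, 0, -0.006, -0.003, 0, 0, 0, 0.6, 0, -0.006, -0.003, 0, 0, 0]' | python3 steer.py
echo '[0.6, 0, 0, -0.03, 0, 0, 0, 0.6, 0, 0, -0.07, 0, 0, 0, 0.0, 0, -0.05, -0.11, 0, 0, 0, 0.0, 0, -0.1, -0.11, 0, 0, 0, 0.0, 0, -0.15, -0.11, 0, 0, 0, 0.0, 0, -0.2, -0.11, 0, 0, 0, 0.0, -0.04, -0.22, -0.11, 0, 0, 0, 0.0, -0.06, -0.22, -0.11, 0, 0, 0.15, 0.0, -0.06, -0.22, -0.11, 0, 0, 0.3, 0.0, -0.06, -0.22, -0.11, 0, 0, 0.45]' | python3 steer.py 10
python3 -c "
from h import *
s=imaging.snapshot('scene')[130:260,240:420,::-1];t=imaging.snapshot('top')[130:260,120:270,::-1]
cv2.imwrite('pics/s4.png',np.hstack([cv2.resize(s,(415,300)),cv2.resize(t,(346,300))]))
rel(*M(-.139,-.03),.24,-.022)"
```

```text
clock: 11.15
tool_pos: [0.6736, -0.0833, 0.1897]
eef_rot: [0.717, 0.697, 0.002, 0.002]
contact_force: [-0.3, 0.4, -0.7]
opening: 0.521
finger_force: 0.0
clock: 12.15
tool_pos: [0.4512, -0.1384, 0.2995]
eef_rot: [0.857, 0.516, 0.002, 0.002]
contact_force: [1.0, 0.7, 0.5]
opening: 0.004
finger_force: 0.0
clk 12.25 rel [ 0.0995 -0.0452  0.0593] [ 0.003  -0.003   1.1143]
```

View pics/s4.png

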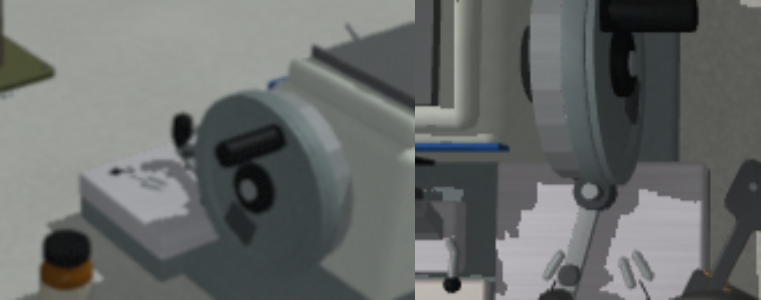

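The bolt is in: the lever arm now leans left at about 0.71–0.73 and the wheel is locked near -0.39. Next I move to the right side of the knob.

```bash
echo '[0, 0.03, -0.015, 0, 0, 0, 0.15, 0, 0.06, -0.03, 0, 0, 0, 0.3, 0, 0.099, -0.045, 0.02, 0, 0, 0.45, 0, 0.099, -0.045, 0.04, 0, 0, 0.6, 0, 0.099, -0.045, 0.059, 0, 0, 0.75, 0, 0.099, -0.045, 0.059, 0, 0, 0.9, 0, 0.099, -0.045, 0.059, 0, 0, 1.05, 0, 0.099, -0.045, 0.059, 0, 0, 1.114, 0, 0.099, -0.045, 0.059, 0, 0, 1.114]' | python3 steer.py
python3 -c "
from h import *
rel(*M(-.137,-.02),.092,-.022)"
```

```text
clock: 13.15
tool_pos: [0.4566, -0.0281, 0.2396]
eef_rot: [1.0, -0.008, 0.001, -0.0]
contact_force: [-0.3, -0.1, 0.5]
opening: 0.006
finger_force: 0.0
clk 13.15 rel [ 0.0026 -0.0097  0.1476] [-0.0002 -0.002   0.0053]
```

```bash
echo '[0, 0.003, -0.008, 0.05, 0, 0, 0, 0, 0.003, -0.008, 0.1, 0, 0, 0, 0, 0.003, -0.008, 0.13, 0, 0, 0, 0, 0.003, -0.008, 0.147, 0, 0, 0, 0, 0.003, -0.008, 0.147, 0, 0, 0]' | python3 steer.py
echo '[0, 0, -0.005, 0, 0, 0, 0, 0, 0, -0.010, 0, 0, 0, 0, 0, 0, -0.014, 0, 0, 0, 0, 0, 0, -0.016, 0, 0, 0, 0]' | python3 steer.py
```

```text
clock: 13.65
tool_pos: [0.4582, -0.0202, 0.0904]
eef_rot: [1.0, -0.008, -0.002, -0.0]
contact_force: [0.0, 0.1, 0.8]
opening: 0.007
finger_force: 0.0
clock: 14.05
tool_pos: [0.4598, -0.004, 0.0931]
eef_rot: [1.0, -0.01, 0.001, -0.0]
contact_force: [-0.2, -0.4, 0.6]
opening: 0.009
finger_force: 0.0
```

```bash
echo '[0, 0, -0.003, 0, 0, 0, 0, 0, 0, -0.006, 0, 0, 0, 0, 0, 0, -0.009, 0, 0, 0, 0, 0, 0, -0.009, 0, 0, 0, 0]' | python3 steer.py
echo '[0, 0, -0.002, 0, 0, 0, 0, 0, 0, -0.004, 0, 0, 0, 0, 0, 0, -0.004, 0, 0, 0, 0]' | python3 steer.py
```

```text
clock: 14.45
tool_pos: [0.4596, 0.0028, 0.0924]
eef_rot: [1.0, -0.011, 0.0, 0.001]
contact_force: [1.6, -3.5, 1.0]
opening: 0.008
finger_force: 2.3
clock: 14.75
tool_pos: [0.4597, 0.0083, 0.0923]
eef_rot: [1.0, -0.011, 0.0, -0.0]
contact_force: [-0.2, -0.7, -0.9]
opening: 0.003
finger_force: 0.0
```

```bash
echo '[0, 0, -0.002, 0, 0, 0, 0, 0, 0, -0.004, 0, 0, 0, 0, 0, 0, -0.004, 0, 0, 0, 0]' | python3 steer.py
```

```text
clock: 15.05
tool_pos: [0.4592, 0.013, 0.0921]
eef_rot: [1.0, -0.01, -0.0, -0.0]
contact_force: [-0.2, -0.1, 0.1]
opening: 0.008
finger_force: 0.0
```

```bash
echo '[0, 0, -0.002, 0, 0, 0, 0, 0, 0, -0.004, 0, 0, 0, 0, 0, 0, -0.004, 0, 0, 0, 0]' | python3 steer.py
```

```text
clock: 15.35
tool_pos: [0.4595, 0.0165, 0.0922]
eef_rot: [1.0, -0.01, -0.0, -0.0]
contact_force: [-0.4, 0.0, 0.5]
opening: 0.003
finger_force: 0.0
```

```bash
echo '[0, 0, -0.002, 0, 0, 0, 0, 0, 0, -0.004, 0, 0, 0, 0, 0, 0, -0.004, 0, 0, 0, 0]' | python3 steer.py
```

```text
clock: 15.65
tool_pos: [0.4596, 0.0188, 0.0922]
eef_rot: [1.0, -0.011, -0.0, 0.001]
contact_force: [0.6, -3.5, -0.1]
opening: 0.005
finger_force: 2.0
```

```bash
echo '[0, 0, -0.003, 0, 0, 0, 0, 0, 0, -0.003, 0, 0, 0, 0]' | python3 steer.py
echo '[0, 0, 0.02, 0, 0, 0, 0, 0, 0, 0.03, -0.03, 0, 0, 0, 0, 0, 0.06, -0.08, 0, 0, 0, 0, 0, 0.11, -0.12, 0, 0, 0, 0, 0, 0.16, -0.12, 0, 0, 0, 0, 0, 0.21, -0.12, 0, 0, 0, 0, 0, 0.25, -0.12, 0, 0, 0, 0, 0, 0.25, -0.12, 0, 0, 0]' | python3 steer.py
python3 - <<'E'
from h import *
s=imaging.snapshot('scene')[130:260,240:420,::-1];t=imaging.snapshot('top')[:,:,::-1]
cv2.imwrite('pics/s5.png',np.hstack([cv2.resize(s,(360,260)),cv2.resize(t[165:290,140:260],(400,417))[:260*0+417][-260:]]))
print(proj("top",[[*M(-.132,.041),.118],[*M(-.139,.0244),.118]])-[140,165])
for nme,rng in(("jar",(270,320,195,235)),("box",(395,460,215,280))):
    a=cv2.imread("pics/top0.png").astype(int);x0,x1,y0,y1=rng
    print(nme,np.median(abs(a-t)[y0:y1,x0:x1]),np.percentile(abs(a-t)[y0:y1,x0:x1],99))
E
```

```text
clock: 15.85
tool_pos: [0.4595, 0.0192, 0.0922]
eef_rot: [1.0, -0.013, -0.0, 0.002]
contact_force: [1.9, -10.2, -0.5]
opening: 0.004
finger_force: 5.2
clock: 16.65
tool_pos: [0.4532, -0.2341, 0.2126]
eef_rot: [1.0, -0.016, 0.001, 0.002]
contact_force: [-0.0, -0.9, 0.8]
opening: 0.01
finger_force: 0.0
[[29.94325399 93.48157907]
 [38.9467058  97.32524913]]
jar 13.0 74.0
box 20.0 98.0
```

View pics/s5.png

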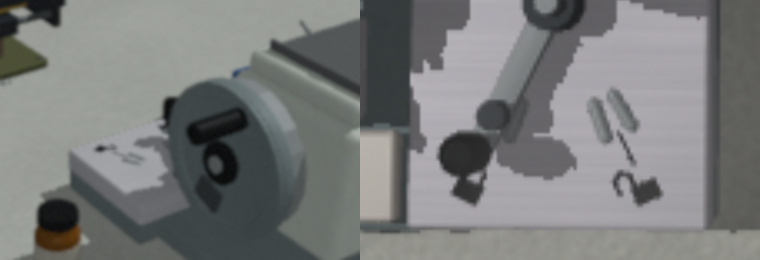

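The knob sits over the closed padlock, with the lever angle working out to about 0.90. It ran ahead of the finger and then met the hard stop at 10 N. The wheel is unmoved at about -0.39, and the robot is clear.

```bash
python3 -c "
from plant import r, imaging, ticket
print(ticket.finish_job())"
```

```text
the job is handed in; nothing more can be done
None
```

I handed the job in at about 17 s with the lock lever home in the closed-padlock notch (about 0.90 rad) and the bolt holding the wheel at about -0.39 rad. The robot is clear and never went near the knife holder, jar or slide box, but a last image check on the jar and box was inconclusive and the hand-in returned no verdict.

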